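Pull a block print on the studio's hand press

TASK

Pull one print on the small hand press: with one fingertip push its three-armed handle round, clockwise seen from above, until the plate comes down and presses firmly on the papered wooden block, and leave it pressed for about two seconds. Then push the arms the other way until the plate is fully up at its top stop, and finish clear of the press. Work the press only by its handle, push lightly rather than pinch the arms, lift nothing, and leave the block and the things around the press where they are.

Things in the scene. Friction and masses are not known exactly. Their poses are not given: they have to be found in the camera images.
- press: Fixed grey screw press; place and yaw vary. Origin: centre of its underside on the table, on the vertical screw axis. Base 170 (x) x 230 (y) x 30 mm; posts 22 mm thick at y = +-88; crossbeam 50 (x) x 225 (y), top 180 mm above the table, collars on it up to 198 mm (on the axis, 48 wide) and 190 mm (over the posts, 34 wide).
- handle (a joint): Turn of the handle, rad: 0 = top stop (plate fully up); grows clockwise seen from above, lowering the plate 9.5 mm per rad. Starts at 0.25 to 0.75. The plate meets the block near 1.9 and the handle goes stiff: 5 to 10 N on an arm presses well. Free turning takes 3 N at 70 mm from the axis. Friction keeps it where it is left, also pressed.
- hub (a point): Centre of the handle's hub on the screw axis, at the height of the arms' centre line: 220 mm above the table, whatever the plate does. Hub 42 mm in diameter, from 199 to 233 mm high; the screw, 18 mm thick, stands out of it to 274 mm with the plate up and sinks with the plate.
- arm0 (a point): Centre of the black ball (24 mm in diameter) at the end of one of the handle's three level steel arms, 92 mm from the axis. The arms are 120 degrees apart, round bars 14 mm thick.
- arm1 (a point): The same on the second arm, 120 degrees anticlockwise (from above) of arm0.
- arm2 (a point): The same on the third arm, 240 degrees anticlockwise of arm0.
- platen: The press's plate with its cross guide and screw. Aluminium, 105 x 135 x 16 mm. Origin: centre of its underside, 76 mm above the table when fully up, about 58 mm when on the block. Moves only up and down.
- block: Dark wooden printing block 75 x 85 x 26 mm with paper laid on it (28 mm high in all), loose on the press's base under the plate. Origin: centre of its underside, 30 mm above the table.
- ink_jar: Closed ink jar, 60 mm in diameter and 60 mm high, standing on the table beside the press. Origin: centre of its underside.
- stamp: Round carved wooden hand stamp with a small knob, 64 mm in diameter and 62 mm high, standing on the table beside the press. Origin: centre of its underside.
- brayer: Ink roller lying on the table: roller 80 mm long, 32 mm thick, wooden handle 100 mm long; 180 mm overall. Origin: on the table near its middle, x towards the roller.

How it is judged (in metres and radians):
On the way, in this order (a step that is already met when the one before it is completed fails the run):
1. the plate presses on the block with more than 10 N for a second (contact force between platen and block above 10 N), for 1 s.
2. the handle is turned back to the top stop (value of joint handle below 0.15 rad), for 0.2 s.
At the end, for the whole second after the job is handed in: The handle is within 0.15 rad of its top stop, the plate is fully up (within 3 mm), and the block lies within 8 mm of where it was, at rest (value of joint handle below 0.15 rad and z of platen in the frame of press above 0.073 m and distance of block from where it was at the start of the episode below 0.008 m and linear speed of block below 0.02 m/s); the robot touches nothing.
It fails at once if the block is shifted or lifted (more than 8 mm) (distance of block from where it was at the start of the episode above 0.008 m).
It fails at once if the plate or its screw is pushed directly (more than 3 N) (contact force between any of the arm, the fingers and platen above 3 N).
It fails at once if the ink jar, the stamp or the ink roller is moved (more than 15 mm) (distance of any of ink_jar, stamp, brayer from where it was at the start of the episode above 0.015 m).
It fails at once if the handle is pinched or forced (more than 35 N between the fingers and the press) (contact force between the fingers and press above 35 N).
It also fails if it takes over 61 s, if anything falls off the work surface, if the arm or the gripper's body presses on something with over 40 N, if the wrist force passes 120 N, or if a joint passes its speed limit or range.

ROBOT

A 7-joint arm with a two-finger parallel gripper is mounted at the origin on the work surface. World frame = base frame: x ahead of the robot, y to its left, z up, the work surface at z = 0. Lengths are in mm, angles in rad, forces in N, time in s.
With the tool pointing down it reaches from about 400 to 875 mm from the base axis. Payload 19.3 kg.
Tool frame: the origin (TCP) lies at the very end of the fingers, on their centre line; the grasp point (between the pads) lies 19 mm behind it; z points along the fingers, y is the line along which they close (so a half turn about z gives the same grasp; the last joint's range is limited). The gripper opens to 85 mm and grips with 20 to 120 N. Pads are 22 mm wide; open, the fingers measure 114 mm over their backs; the gripper's body (76 mm by 85 mm) begins 54 mm behind the grasp point. The pads swing forward as they close: fully open they stand 13 mm farther back than shut.
Start: joints at [-1.361, 0.521, -0.036, 1.599, 0.021, 1.021, -0.113], TCP at [172.621, 600.68, 231.291] pointing down, gripper open.
Joint ranges: [-2.91, 2.91], [-0.3, 2.13], [-1.5, 1.42], [0.17, 2.43], [-1.26, 4.41], [0.16, 1.93], [-2.52, 2.52]. Speed limits (rad/s): [1.89, 1.89, 2.39, 2.39, 3.01, 3.01, 3.01].

INTERFACE

Orientations are given as a unit quaternion [w, x, y, z].
In Python, from cell import sense, capture, finish_job gives the robot as it stands. The module is installed in compiled form; this text tells all that it offers.
- The arm moves only by the tool apply_moves, never from a script. Its argument "series" is a list of rows, each a list of 5 numbers: the shift along the world's x, y, z in units of 30 mm (1.0 is 30 mm), then the turn about the world's z in units of 6 degrees (1.0 is 6 degrees), then the opening, from 0 (shut) to 1 (fully open). In form: [[tx, ty, tz, turn, grip], ...]. A call has 1 to 20 rows; each row is the pose to reach, as a shift and turn from the pose commanded when the call began; what a row does not reach only later rows make up. A row lasts 1/12 s, in which the tool goes at most 41.7 mm and 7.16 degrees, less where a joint would pass 70% of its speed; a pose out of reach is approached as far as the arm can. A call with a gripper value outside its range is refused whole. The fingers move at their own pace and stop on an object; "force" is the grip in N (left out, the last holds). Time passes only in rows, so rows that repeat a pose let the fingers close. It gives the time, the measured TCP pose, the force, the opening and the grip force at its end, in the units of the state.
- sense(): the state, without advancing time (a new reading comes with each control period).
- capture(name): name is "scene" or "top" or "wrist"; returns a dict with "frame" (384x512x3 uint8, red, green, blue), "vfov" (degrees; the focal length in pixels is half the picture's height over the tangent of half this angle, whatever the lens; pixels are square), "cx", "cy" (the principal point, pixels), "position" and "attitude" of the camera in the world; the wrist camera has in their place "hand_eye" (4x4, takes a point from camera to tool coordinates, whose origin is the TCP and whose axes are the flange's). Camera axes: x right, y down, z forward; pixel columns grow to the right and rows downward; lengths in mm; the calibration is good to about 2 mm. A picture is of the moment at which its call begins: read the wrist's pose just before it. There is no depth.
- finish_job(): hands the job in; it is judged then, once.
The state is a dict: "t": time; "joint_pos": joint angles; "qd": joint speeds; "effort": joint torques, N m; "ee_pos": TCP position; "eef_rot": TCP orientation; "wrist_force": force on the tool from outside, world axes, zero at the start; "ft_torque": the same for the moment, N m; "grip_width": finger opening in mm; "grasp_force": force on a finger pad.
Only numpy, scipy, OpenCV 4.12 (cv2) and the standard library are available. Lean on these libraries where they do the work, as an engineer would, in place of code of your own. Each camera call takes 0.05 s, during which the arm holds its last target. There are 200 camera calls.

## Working session

There is one attempt and no reset: what is moved stays moved. The work goes in short steps, Python scripts to look and compute and a tool call to move; the robot and the scene stay as the last step left them, time stands still between calls to the robot, and variables do not carry over. Pictures are saved under pics/ and viewed, at most 10 in all, crops included, and the job is handed in when it is done.

Besides the shell and the picture viewer there is one more tool, called after ">>>" as name(argument=value, ...) on one line, values as JSON. apply_moves: Moves the arm, as the interface text tells. Its arguments: {"type":"object","properties":{"series":{"type":"array","items":{"type":"array","items":{"type":"number"}}},"force":{"type":"number"}},"required":["series"]}

```bash
mkdir -p pics; python3 - <<'E'
from cell import sense,capture
import cv2,pickle
s=sense(); print({k:s[k] for k in('t','ee_pos','eef_rot','grip_width','wrist_force')})
for n in('scene','top'):
    c=capture(n); pickle.dump(c,open(n+'.pkl','wb'))
    cv2.imwrite(f'pics/{n}0.png',cv2.cvtColor(c['frame'],cv2.COLOR_RGB2BGR)); print(n,c['vfov'],c['cx'],c['cy'],c['position'],c['attitude'])
E
```

```text
{'t': 0.0, 'ee_pos': array([172.56403952, 600.3581415 , 230.71475418]), 'eef_rot': array([-3.77894250e-05,  1.39495147e-01,  9.90222589e-01, -5.71683838e-04]), 'grip_width': 85.69745435191871, 'wrist_force': array([ 0.47413494,  0.58332202, -0.17437001])}
scene 52.95653343682662 249.5456069372056 192.9052795967027 [1238.13791429 -253.62268729  842.99407663] [-0.33052245  0.7904355   0.47386081 -0.20352535]
top 52.326131843104584 257.90716202174985 189.41890214181018 [ 491.95320443   46.41166747 1159.80995943] [ 0.04344625 -0.69981852  0.71219414 -0.03385221]
```

View pics/top0.png

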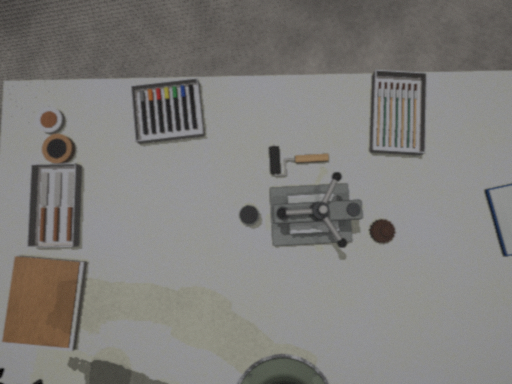

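View pics/scene0.png

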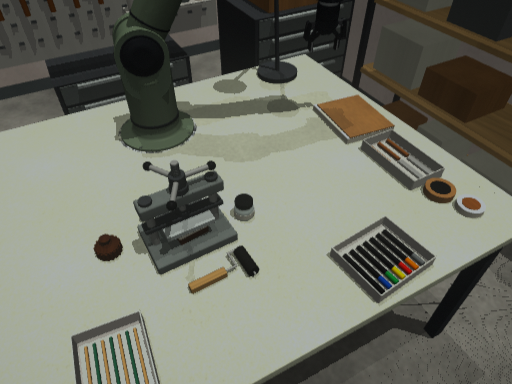

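The top view shows the hub at about (321,210) and the balls at about (337,176), (342,243) and (282,213). The ink jar is at (249,215), the stamp at (382,231) and the brayer at (298,158). The scene view agrees: one ball points away from the base, towards the jar side and the stamp side of the crossbeam.

```bash
cat > h.py <<'E'
import numpy as np,cv2,pickle
from scipy.spatial.transform import Rotation as R
def ray(c,u,v):
    f=c['frame'].shape[0]/2/np.tan(np.radians(c['vfov'])/2)
    q=c['attitude']; return np.array(c['position']),R.from_quat([q[1],q[2],q[3],q[0]]).apply([(u-c['cx'])/f,(v-c['cy'])/f,1])
def onplane(c,u,v,z):
    p,d=ray(c,u,v); return p+d*(z-p[2])/d[2]
def proj(c,P):
    f=c['frame'].shape[0]/2/np.tan(np.radians(c['vfov'])/2)
    q=c['attitude']; x=R.from_quat([q[1],q[2],q[3],q[0]]).inv().apply(np.array(P)-c['position'])
    return c['cx']+f*x[0]/x[2],c['cy']+f*x[1]/x[2]
def dark(c,u,v,r,th=40):
    g=c['frame'].max(2)[v-r:v+r+1,u-r:u+r+1]
    n,l,st,ce=cv2.connectedComponentsWithStats((g<th).astype(np.uint8))
    i=1+np.argmax(st[1:,4]); return ce[i]+[u-r,v-r],st[i,4]
E
python3 - <<'E'
from h import *
c=pickle.load(open('top.pkl','rb'))
B=[]
for u,v in((337,176),(342,243),(282,213)):
    for th in(30,45):
        p,a=dark(c,u,v,9,th); print(p,a,onplane(c,*p,220).round(1))
    B.append(onplane(c,*p,220)[:2])
B=np.array(B); m=B.mean(0); print('ctr',m,[ (np.hypot(*(b-m)).round(1),np.degrees(np.arctan2(*(b-m)[::-1])).round(1)) for b in B])
for n,u,v,z in(('jar',249,215,60),('stamp',382,231,40),('brhandle',328,157,10),('roller0',274,147,25),('roller1',275,173,25),('hubtop',321,210,270),('postcollar',354,209,190)): print(n,onplane(c,u,v,z).round(1))
for u,v in((271,187),(349,184),(272,245),(352,243)): print('base',onplane(c,u,v,30).round(1))
big=cv2.resize(c['frame'][135:265,225:405],None,fx=4,fy=4,interpolation=cv2.INTER_CUBIC)
cv2.imwrite('pics/crop.png',np.clip(cv2.cvtColor(big,cv2.COLOR_RGB2BGR)*1.6,0,255).astype(np.uint8))
E
```

```text
Traceback (most recent call last):
  File "h.py", line 15, in dark
    i=1+np.argmax(st[1:,4]); return ce[i]+[u-r,v-r],st[i,4]
        ~~~~~~~~~^^^^^^^^^^
ValueError: attempt to get argmax of an empty sequence
```

```bash
python3 - <<'E'
from h import *
c=pickle.load(open('top.pkl','rb'))
B=[]
for u,v in((337,176),(342,243),(282,213)):
    print('min',c['frame'].max(2)[v-9:v+10,u-9:u+10].min())
    for th in(50,60):
        p,a=dark(c,u,v,8,th); print(p,a,onplane(c,*p,220).round(1))
    B.append(onplane(c,*p,220)[:2])
B=np.array(B); m=B.mean(0); print('ctr',m,[ (np.hypot(*(b-m)).round(1),np.degrees(np.arctan2(*(b-m)[::-1])).round(1)) for b in B])
for n,u,v,z in(('jar',249,215,60),('stamp',382,231,40),('brhandle',328,157,10),('roller0',274,147,25),('roller1',275,173,25),('hubtop',321,210,270),('postcollar',354,209,190)): print(n,onplane(c,u,v,z).round(1))
for u,v in((271,187),(349,184),(272,245),(352,243)): print('base',onplane(c,u,v,30).round(1))
big=cv2.resize(c['frame'][135:265,225:405],None,fx=4,fy=4,interpolation=cv2.INTER_CUBIC)
cv2.imwrite('pics/crop.png',np.clip(cv2.cvtColor(big,cv2.COLOR_RGB2BGR)*1.6,0,255).astype(np.uint8))
E
```

```text
min 34
[336.43243243 175.81081081] 37 [ 624.9 -132.4  220. ]
[336.59090909 176.        ] 44 [ 624.5 -132.7  220. ]
min 33
[341.79545455 242.61363636] 44 [ 464.5 -138.9  220. ]
[341.73076923 242.59615385] 52 [ 464.5 -138.7  220. ]
min 34
[281.53521127 212.98591549] 71 [537.3   2.5 220. ]
[281.85263158 213.54736842] 95 [535.9   1.8 220. ]
ctr [541.6366561 -89.8925536] [(np.float64(93.2), np.float64(-27.4)), (np.float64(91.3), np.float64(-147.7)), (np.float64(91.9), np.float64(93.6))]
jar [541.   86.6  60. ]
stamp [ 490.  -289.4   40. ]
brhandle [ 711.7 -149.5   10. ]
roller0 [741.9  11.1  25. ]
roller1 [664.2   9.8  25. ]
hubtop [540.1 -84.9 270. ]
postcollar [ 545.5 -178.2  190. ]
base [622.5  22.5  30. ]
base [ 627.1 -204.    30. ]
base [455.4  23.1  30. ]
base [ 457.3 -205.4   30. ]
```

View pics/crop.png

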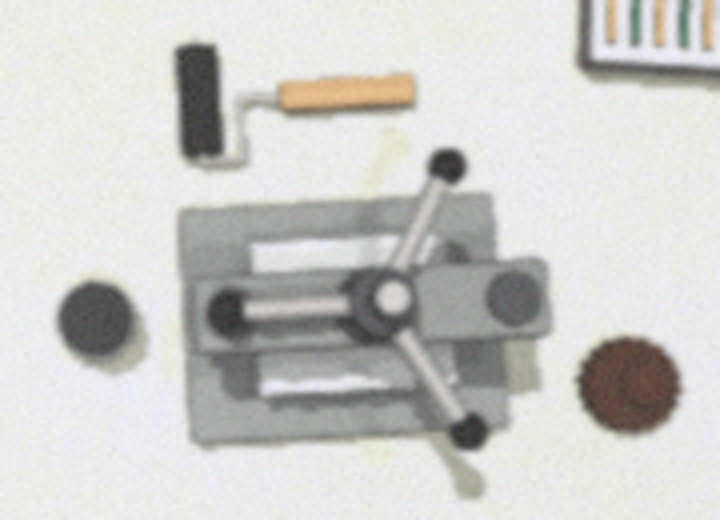

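>>> apply_moves(series=[[0.9, -1.0, 0.8, -1, 0], [1.8, -2.0, 1.6, -2, 0], [2.7, -3.0, 2.4, -3, 0], [3.6, -4.0, 3.0, -4, 0], [4.5, -5.0, 3.3, -5, 0], [5.4, -6.0, 3.3, -6, 0], [6.3, -7.0, 3.3, -7, 0], [7.2, -8.0, 3.3, -8, 0], [8.1, -9.0, 3.3, -9, 0], [9.0, -10.0, 3.3, -10, 0], [9.2, -11.2, 3.3, -11, 0], [9.3, -12.4, 3.3, -12, 0], [9.5, -13.6, 3.3, -12, 0], [9.7, -14.8, 3.3, -12, 0], [9.9, -16.0, 3.3, -12, 0], [10.0, -17.2, 3.3, -12, 0], [10.1, -18.4, 3.3, -12, 0], [10.2, -19.6, 3.3, -12, 0], [10.3, -20.8, 3.3, -12, 0], [10.4, -21.9, 3.3, -12, 0]], force=20)

```text
t: 1.77
ee_pos: [484.2, -58.4, 330.3]
eef_rot: [-0.0, 0.695, 0.719, 0.0]
wrist_force: [0.0, 0.8, 0.5]
grip_width: -0.1
grasp_force: 0.0
```

>>> apply_moves(series=[[0, 0, 0, 0, 0], [0, 0, 0, 0, 0], [0, 0, 0, 0, 0], [0, 0, 0, 0, 0]])

```text
t: 2.1
ee_pos: [484.6, -55.3, 330.1]
eef_rot: [-0.0, 0.694, 0.72, -0.0]
wrist_force: [0.6, 0.0, 0.1]
grip_width: -0.5
grasp_force: 0.0
```

>>> apply_moves(series=[[0, 0, -1, 0, 0], [0, 0, -2, 0, 0], [0, 0, -2.8, 0, 0], [0, 0, -3.4, 0, 0], [0, 0, -3.8, 0, 0], [0, 0, -4.07, 0, 0], [0, 0, -4.07, 0, 0], [0, 0, -4.07, 0, 0]])

```text
t: 2.77
ee_pos: [484.7, -55.9, 208.4]
eef_rot: [-0.0, 0.695, 0.719, -0.0]
wrist_force: [0.1, 0.1, -0.2]
grip_width: 0.1
grasp_force: 0.0
```

```bash
cat > look.py <<'E'
from h import *; from cell import sense,capture; import sys
s=sense(); print(s['t'],s['ee_pos'].round(1),s['wrist_force'].round(1),s['joint_pos'].round(2))
a=capture('top'); b=capture('scene')
f=cv2.resize(np.hstack([a['frame'][130:270,230:400],b['frame'][140:280,90:260]]),None,fx=2.3,fy=2.3,interpolation=cv2.INTER_CUBIC)
cv2.imwrite(f'pics/{sys.argv[1]}.png',cv2.cvtColor(np.clip(f*1.5,0,255).astype(np.uint8),cv2.COLOR_RGB2BGR))
pickle.dump((a,b),open(sys.argv[1]+'.pkl','wb'))
E
python3 look.py l1
```

```text
2.7667 [484.7 -55.9 208.4] [ 0.1  0.1 -0.2] [-0.4   0.37  0.51  2.   -0.24  0.83  0.28]
```

View pics/l1.png

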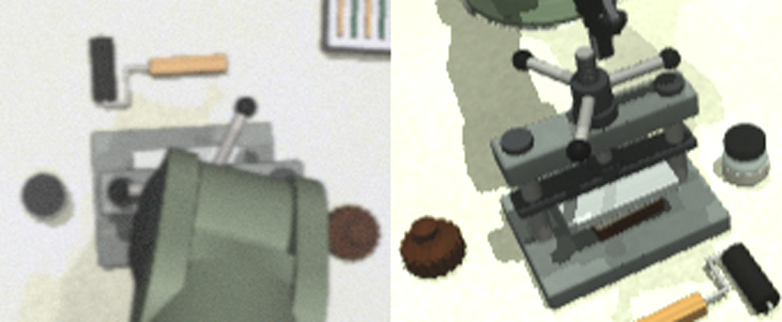

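The tip is down in the gap between the arm over the crossbeam's left end and the front arm. The handle (ball near (245,105) in the crop) is unmoved.

```bash
cat > arc.py <<'E'
import numpy as np,sys
x,y,r,a0,a1,n=map(float,sys.argv[1:])
for a in np.linspace(a0,a1,int(n)+1)[1:]:
    t=np.radians(a); print(round(a,1),((541.5+r*np.cos(t)-x)/30).round(2),((-89.5+r*np.sin(t)-y)/30).round(2))
E
python3 arc.py 484.62 -56.32 66 150 50 20
```

```text
145.0 0.09 0.16
140.0 0.21 0.31
135.0 0.34 0.45
130.0 0.48 0.58
125.0 0.63 0.7
120.0 0.8 0.8
115.0 0.97 0.89
110.0 1.14 0.96
105.0 1.33 1.02
100.0 1.51 1.06
95.0 1.7 1.09
90.0 1.9 1.09
85.0 2.09 1.09
80.0 2.28 1.06
75.0 2.47 1.02
70.0 2.65 0.96
65.0 2.83 0.89
60.0 3.0 0.8
55.0 3.16 0.7
50.0 3.31 0.58
```

>>> apply_moves(series=[[0.09, 0.16, 0, 0, 0], [0.21, 0.31, 0, 0, 0], [0.34, 0.45, 0, 0, 0], [0.48, 0.58, 0, 0, 0], [0.63, 0.7, 0, 0, 0], [0.8, 0.8, 0, 0, 0], [0.97, 0.89, 0, 0, 0], [1.14, 0.96, 0, 0, 0], [1.33, 1.02, 0, 0, 0], [1.51, 1.06, 0, 0, 0], [1.51, 1.06, 0, 0, 0], [1.51, 1.06, 0, 0, 0]])

```text
t: 3.87
ee_pos: [530.2, -24.6, 208.1]
eef_rot: [0.0, 0.695, 0.719, 0.0]
wrist_force: [-0.1, -0.2, 0.6]
grip_width: 0.1
grasp_force: 0.0
```

```bash
python3 look.py l2; python3 arc.py 529.92 -24.52 66 100 40 20
```

```text
3.8667 [530.2 -24.6 208.1] [-0.1 -0.2  0.6] [-0.43  0.44  0.49  1.89 -0.27  0.87  0.23]
97.0 0.12 0.02
94.0 0.23 0.03
91.0 0.35 0.03
88.0 0.46 0.03
85.0 0.58 0.03
82.0 0.69 0.01
79.0 0.81 -0.01
76.0 0.92 -0.03
73.0 1.03 -0.06
70.0 1.14 -0.1
67.0 1.25 -0.14
64.0 1.35 -0.19
61.0 1.45 -0.24
58.0 1.55 -0.3
55.0 1.65 -0.36
52.0 1.74 -0.43
49.0 1.83 -0.51
46.0 1.91 -0.58
43.0 1.99 -0.67
40.0 2.07 -0.75
```

View pics/l2.png

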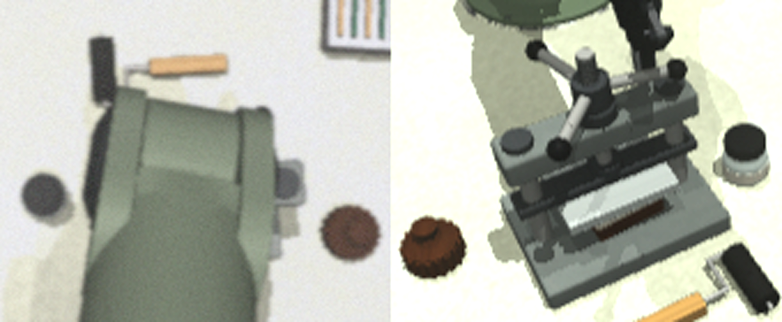

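The handle has turned: the far-side ball has moved left in the scene view, and the finger is behind the arm near (650,60).

>>> apply_moves(series=[[0.12, 0.02, 0, 0, 0], [0.23, 0.03, 0, 0, 0], [0.35, 0.03, 0, 0, 0], [0.46, 0.03, 0, 0, 0], [0.58, 0.03, 0, 0, 0], [0.69, 0.01, 0, 0, 0], [0.81, -0.01, 0, 0, 0], [0.92, -0.03, 0, 0, 0], [1.03, -0.06, 0, 0, 0], [1.14, -0.1, 0, 0, 0], [1.25, -0.14, 0, 0, 0], [1.35, -0.19, 0, 0, 0]])

```text
t: 4.97
ee_pos: [570.8, -30.3, 208.2]
eef_rot: [-0.0, 0.695, 0.719, 0.0]
wrist_force: [-3.6, 0.4, 0.0]
grip_width: 0.0
grasp_force: 1.1
```

```bash
python3 look.py l3; python3 - <<'E'
from h import *
for n in('l1','l2','l3'):
    a,b=pickle.load(open(n+'.pkl','rb'))
    for ang in range(-180,180,1):
        pass
    # dark ball score along the ball circle in the scene view
    sc=[]
    for ang in range(-180,180):
        t=np.radians(ang); u,v=proj(b,[541.5+92*np.cos(t),-89.5+92*np.sin(t),220])
        u,v=int(round(u)),int(round(v)); sc.append(b['frame'].max(2)[v-3:v+4,u-3:u+4].mean())
    sc=np.array(sc); tri=[np.mean([sc[(k+180+d)%360] for d in(0,120)]) for k in range(-180,180)]
    k=int(np.argmin(tri)); print(n,[(k-180+d) for d in (0,120)],round(tri[k],1),np.sort(np.argsort(sc)[:25]-180))
E
```

```text
4.9667 [570.8 -30.3 208.2] [-3.6  0.4  0. ] [-0.39  0.51  0.48  1.79 -0.29  0.92  0.25]
l1 [-27, 93] 26.9 [-33 -32 -31 -30 -29 -28 -27 -26 -25 -24 -23 -22 -21  91  92  93 149 150
 151 152 153 154 155 156 157]
l2 [-40, 80] 25.3 [-43 -42 -41 -40 -39 -38 -37 -36 -35  79  80 114 115 116 117 118 119 120
 121 122 123 124 125 126 128]
l3 [-76, 44] 25.0 [ 42  43  44  45  46  47  48 113 114 115 116 117 118 119 120 121 122 123
 124 125 126 127 128 129 130]
```

Tracking works: the handle has turned 49° (0.86 rad) so far. From here I go slower and watch the force.

```bash
python3 arc.py 570.42 -30.22 66 64 46 9;echo; python3 arc.py 570.42 -30.22 66 46 16 15
```

```text
62.0 0.07 -0.03
60.0 0.14 -0.07
58.0 0.2 -0.11
56.0 0.27 -0.15
54.0 0.33 -0.2
52.0 0.39 -0.24
50.0 0.45 -0.29
48.0 0.51 -0.34
46.0 0.56 -0.39

44.0 0.62 -0.45
42.0 0.67 -0.5
40.0 0.72 -0.56
38.0 0.77 -0.62
36.0 0.82 -0.68
34.0 0.86 -0.75
32.0 0.9 -0.81
30.0 0.94 -0.88
28.0 0.98 -0.94
26.0 1.01 -1.01
24.0 1.05 -1.08
22.0 1.08 -1.15
20.0 1.1 -1.22
18.0 1.13 -1.3
16.0 1.15 -1.37
```

>>> apply_moves(series=[[0.07, -0.03, 0, 0, 0], [0.13, -0.07, 0, 0, 0], [0.2, -0.11, 0, 0, 0], [0.26, -0.15, 0, 0, 0], [0.32, -0.19, 0, 0, 0], [0.38, -0.24, 0, 0, 0]])

```text
t: 5.57
ee_pos: [582.0, -37.5, 208.2]
eef_rot: [-0.0, 0.695, 0.719, 0.0]
wrist_force: [-2.4, 0.9, 0.3]
grip_width: 0.3
grasp_force: 1.0
```

>>> apply_moves(series=[[0.07, -0.05, 0, 0, 0], [0.13, -0.1, 0, 0, 0], [0.18, -0.15, 0, 0, 0], [0.24, -0.21, 0, 0, 0]])

```text
t: 5.9
ee_pos: [589.1, -43.8, 208.2]
eef_rot: [-0.0, 0.695, 0.719, -0.0]
wrist_force: [-2.3, 1.1, 0.6]
grip_width: 0.2
grasp_force: 1.1
```

>>> apply_moves(series=[[0.05, -0.05, 0, 0, 0], [0.1, -0.11, 0, 0, 0], [0.15, -0.17, 0, 0, 0]])

```text
t: 6.15
ee_pos: [593.7, -48.9, 208.2]
eef_rot: [-0.0, 0.695, 0.719, 0.0]
wrist_force: [-2.1, 1.7, -0.4]
grip_width: 0.1
grasp_force: 1.1
```

>>> apply_moves(series=[[0.05, -0.06, 0, 0, 0], [0.09, -0.13, 0, 0, 0], [0.13, -0.19, 0, 0, 0]])

```text
t: 6.4
ee_pos: [597.6, -54.8, 208.2]
eef_rot: [0.0, 0.695, 0.719, 0.0]
wrist_force: [-2.8, 1.7, -0.3]
grip_width: 0.1
grasp_force: 1.1
```

>>> apply_moves(series=[[0.04, -0.07, 0, 0, 0], [0.08, -0.13, 0, 0, 0]])

```text
t: 6.57
ee_pos: [599.5, -58.1, 208.0]
eef_rot: [-0.001, 0.695, 0.719, -0.0]
wrist_force: [-9.8, 10.7, 2.6]
grip_width: 0.1
grasp_force: 6.2
```

>>> apply_moves(series=[[0.03, -0.07, 0, 0, 0], [0.07, -0.14, 0, 0, 0]])

```text
t: 6.73
ee_pos: [600.2, -59.6, 207.7]
eef_rot: [-0.003, 0.694, 0.72, -0.0]
wrist_force: [-23.5, 25.6, 13.9]
grip_width: 0.2
grasp_force: 15.2
```

The plate is on the block, and the force is now higher than needed. I ease back; friction keeps it pressed.

>>> apply_moves(series=[[-0.05, 0.1, 0, 0, 0], [-0.08, 0.16, 0, 0, 0]])

```text
t: 6.9
ee_pos: [599.4, -57.0, 208.0]
eef_rot: [-0.0, 0.695, 0.719, 0.0]
wrist_force: [0.3, 1.2, -0.3]
grip_width: -0.1
grasp_force: 0.5
```

```bash
python3 look.py l4
```

```text
6.9 [599.4 -57.  208. ] [ 0.3  1.2 -0.3] [-0.32  0.56  0.47  1.71 -0.3   0.95  0.3 ]
```

View pics/l4.png

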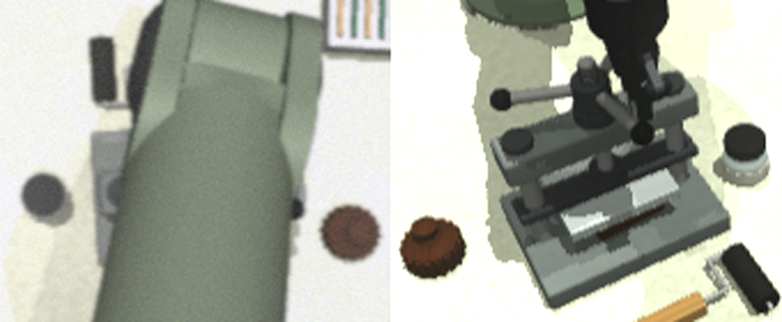

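Pressed: the screw has sunk and the plate sits on the block. I hold it there for two seconds.

>>> apply_moves(series=[[0, 0, 0, 0, 0], [0, 0, 0, 0, 0], [0, 0, 0, 0, 0], [0, 0, 0, 0, 0], [0, 0, 0, 0, 0], [0, 0, 0, 0, 0], [0, 0, 0, 0, 0], [0, 0, 0, 0, 0], [0, 0, 0, 0, 0], [0, 0, 0, 0, 0], [0, 0, 0, 0, 0], [0, 0, 0, 0, 0], [0, 0, 0, 0, 0], [0, 0, 0, 0, 0], [0, 0, 0, 0, 0], [0, 0, 0, 0, 0], [0, 0, 0, 0, 0], [0, 0, 0, 0, 0], [0, 0, 0, 0, 0], [0, 0, 0, 0, 0]])

```text
t: 8.67
ee_pos: [599.6, -57.4, 208.1]
eef_rot: [-0.0, 0.695, 0.719, 0.0]
wrist_force: [-1.8, 6.5, -1.5]
grip_width: 0.2
grasp_force: 3.2
```

>>> apply_moves(series=[[0, 0, 0, 0, 0], [0, 0, 0, 0, 0], [0, 0, 0, 0, 0], [0, 0, 0, 0, 0], [0, 0, 0, 0, 0]])

```text
t: 9.08
ee_pos: [599.6, -57.4, 208.1]
eef_rot: [-0.0, 0.695, 0.719, 0.0]
wrist_force: [-1.7, 6.2, -2.1]
grip_width: 0.2
grasp_force: 3.2
```

```bash
python3 arc.py 599.52 -57.82 66 30 100 14; python3 - <<'E'
from cell import sense
s=sense();print(s['t'],s['ee_pos'])
from h import *
a,b=pickle.load(open('l4.pkl','rb'))
sc=[]
for ang in range(-180,180):
    t=np.radians(ang); u,v=proj(b,[541.5+92*np.cos(t),-89.5+92*np.sin(t),220]); u,v=int(round(u)),int(round(v)); sc.append(b['frame'].max(2)[v-3:v+4,u-3:u+4].mean())
tri=np.array(sc)+np.roll(sc,120); print([(i-180,round(tri[i]/2)) for i in np.argsort(tri)[:5]])
E
```

```text
35.0 -0.13 0.21
40.0 -0.25 0.36
45.0 -0.38 0.5
50.0 -0.52 0.63
55.0 -0.67 0.75
60.0 -0.83 0.85
65.0 -1.0 0.94
70.0 -1.18 1.01
75.0 -1.36 1.07
80.0 -1.55 1.11
85.0 -1.74 1.14
90.0 -1.93 1.14
95.0 -2.13 1.14
100.0 -2.32 1.11
9.0833 [599.569593   -57.39253603 208.09814508]
[(np.int64(133), 20), (np.int64(134), 20), (np.int64(135), 20), (np.int64(132), 20), (np.int64(131), 20)]
```

>>> apply_moves(series=[[0.01, -0.02, 0, 0, 0], [0.01, -0.02, 0, 0, 0], [0.01, -0.02, 0, 0, 0], [0.01, -0.02, 0, 0, 0], [0.01, -0.02, 0, 0, 0], [0.01, -0.02, 0, 0, 0], [0.01, -0.02, 0, 0, 0], [0.01, -0.02, 0, 0, 0], [0.01, -0.02, 0, 0, 0], [0.01, -0.02, 0, 0, 0], [0.01, -0.02, 0, 0, 0], [0.01, -0.02, 0, 0, 0], [0.01, -0.02, 0, 0, 0], [0.01, -0.02, 0, 0, 0], [0.01, -0.02, 0, 0, 0], [0.01, -0.02, 0, 0, 0], [0.01, -0.02, 0, 0, 0], [0, 0, 0, 0, 0]])

```text
t: 10.58
ee_pos: [599.6, -57.4, 208.1]
eef_rot: [-0.0, 0.695, 0.719, 0.0]
wrist_force: [-0.6, 3.5, -1.7]
grip_width: -0.0
grasp_force: 2.0
```

>>> apply_moves(series=[[-0.13, 0.21, 0, 0, 0], [-0.25, 0.36, 0, 0, 0], [-0.38, 0.5, 0, 0, 0], [-0.52, 0.63, 0, 0, 0], [-0.67, 0.75, 0, 0, 0], [-0.83, 0.85, 0, 0, 0], [-1.0, 0.94, 0, 0, 0], [-1.18, 1.01, 0, 0, 0], [-1.36, 1.07, 0, 0, 0], [-1.55, 1.11, 0, 0, 0], [-1.74, 1.14, 0, 0, 0], [-1.93, 1.14, 0, 0, 0], [-2.13, 1.14, 0, 0, 0], [-2.32, 1.11, 0, 0, 0]])

```text
t: 11.75
ee_pos: [529.3, -24.6, 208.2]
eef_rot: [0.0, 0.695, 0.719, 0.0]
wrist_force: [1.1, -0.1, 0.1]
grip_width: 0.1
grasp_force: 0.0
```

```bash
python3 look.py l5; python3 arc.py 529.92 -24.52 66 100 145 15
```

```text
11.75 [529.3 -24.6 208.2] [ 1.1 -0.1  0.1] [-0.43  0.44  0.49  1.89 -0.27  0.87  0.23]
103.0 -0.11 -0.02
106.0 -0.22 -0.05
109.0 -0.33 -0.09
112.0 -0.44 -0.13
115.0 -0.54 -0.17
118.0 -0.65 -0.22
121.0 -0.75 -0.28
124.0 -0.84 -0.34
127.0 -0.94 -0.41
130.0 -1.03 -0.48
133.0 -1.11 -0.56
136.0 -1.2 -0.64
139.0 -1.27 -0.72
142.0 -1.35 -0.81
145.0 -1.42 -0.9
```

View pics/l5.png

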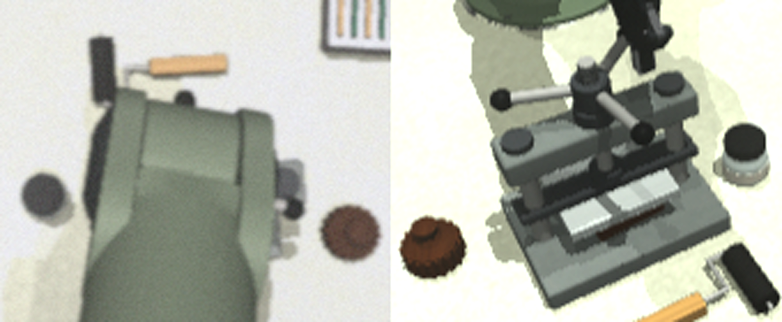

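The handle stayed where I left it, with balls at (500,100) and (642,132) in the crop, and the plate is on the block. Now I push the third arm back.

>>> apply_moves(series=[[-0.11, -0.02, 0, 0, 0], [-0.22, -0.05, 0, 0, 0], [-0.33, -0.09, 0, 0, 0], [-0.44, -0.13, 0, 0, 0], [-0.54, -0.17, 0, 0, 0], [-0.65, -0.22, 0, 0, 0], [-0.75, -0.28, 0, 0, 0], [-0.84, -0.34, 0, 0, 0], [-0.94, -0.41, 0, 0, 0], [-1.03, -0.48, 0, 0, 0], [-1.11, -0.56, 0, 0, 0], [-1.2, -0.64, 0, 0, 0], [-1.27, -0.72, 0, 0, 0], [-1.35, -0.81, 0, 0, 0], [-1.42, -0.9, 0, 0, 0]])

```text
t: 13.1
ee_pos: [487.0, -51.7, 208.1]
eef_rot: [-0.0, 0.695, 0.719, -0.0]
wrist_force: [3.8, 2.5, -2.0]
grip_width: 0.4
grasp_force: 2.0
```

```bash
python3 look.py l6; python3 arc.py 487.32 -51.52 66 145 193 16; echo; python3 arc.py 477.19 -104.35 66 193 229 18
```

```text
13.1 [487.  -51.7 208.1] [ 3.8  2.5 -2. ] [-0.41  0.38  0.51  1.99 -0.24  0.83  0.27]
148.0 -0.06 -0.1
151.0 -0.12 -0.2
154.0 -0.17 -0.3
157.0 -0.22 -0.41
160.0 -0.26 -0.51
163.0 -0.3 -0.62
166.0 -0.33 -0.73
169.0 -0.35 -0.85
172.0 -0.37 -0.96
175.0 -0.39 -1.07
178.0 -0.39 -1.19
181.0 -0.39 -1.3
184.0 -0.39 -1.42
187.0 -0.38 -1.53
190.0 -0.36 -1.65
193.0 -0.34 -1.76

195.0 0.02 -0.07
197.0 0.04 -0.15
199.0 0.06 -0.22
201.0 0.09 -0.29
203.0 0.12 -0.36
205.0 0.15 -0.43
207.0 0.18 -0.5
209.0 0.22 -0.57
211.0 0.26 -0.64
213.0 0.3 -0.7
215.0 0.34 -0.77
217.0 0.39 -0.83
219.0 0.43 -0.89
221.0 0.48 -0.95
223.0 0.53 -1.01
225.0 0.59 -1.06
227.0 0.64 -1.11
229.0 0.7 -1.17
```

>>> apply_moves(series=[[-0.06, -0.1, 0, 0, 0], [-0.12, -0.2, 0, 0, 0], [-0.17, -0.3, 0, 0, 0], [-0.22, -0.41, 0, 0, 0], [-0.26, -0.51, 0, 0, 0], [-0.3, -0.62, 0, 0, 0], [-0.33, -0.73, 0, 0, 0], [-0.35, -0.85, 0, 0, 0], [-0.37, -0.96, 0, 0, 0], [-0.39, -1.07, 0, 0, 0], [-0.39, -1.19, 0, 0, 0], [-0.39, -1.3, 0, 0, 0], [-0.39, -1.42, 0, 0, 0], [-0.38, -1.53, 0, 0, 0], [-0.36, -1.65, 0, 0, 0], [-0.34, -1.76, 0, 0, 0]])

```text
t: 14.53
ee_pos: [476.9, -104.6, 208.1]
eef_rot: [-0.0, 0.695, 0.719, -0.0]
wrist_force: [0.2, 4.4, 2.4]
grip_width: 0.1
grasp_force: 2.1
```

>>> apply_moves(series=[[0.02, -0.07, 0, 0, 0], [0.04, -0.15, 0, 0, 0], [0.06, -0.22, 0, 0, 0], [0.09, -0.29, 0, 0, 0]])

```text
t: 14.87
ee_pos: [479.6, -113.1, 208.1]
eef_rot: [-0.0, 0.695, 0.719, -0.0]
wrist_force: [-0.7, 5.2, 0.7]
grip_width: 0.1
grasp_force: 2.2
```

```bash
cat > ang.py <<'E'
from h import *; import sys
for n in sys.argv[1:]:
    a,b=pickle.load(open(n+'.pkl','rb')); sc=[]
    for ang in range(-180,180):
        t=np.radians(ang); u,v=proj(b,[541.5+92*np.cos(t),-89.5+92*np.sin(t),220]); u,v=int(round(u)),int(round(v)); sc.append(b['frame'].max(2)[v-3:v+4,u-3:u+4].mean())
    print(n,[(i-180,round(sc[i])) for i in np.argsort(sc)[:16]])
E
python3 look.py l7; python3 ang.py l4 l5 l6 l7
```

```text
14.8667 [ 479.6 -113.1  208.1] [-0.7  5.2  0.7] [-0.29  0.38  0.52  1.98 -0.25  0.84  0.4 ]
l4 [(np.int64(13), 19), (np.int64(11), 19), (np.int64(12), 19), (np.int64(14), 19), (np.int64(15), 19), (np.int64(145), 20), (np.int64(144), 20), (np.int64(143), 20), (np.int64(147), 20), (np.int64(146), 20), (np.int64(142), 20), (np.int64(141), 20), (np.int64(140), 20), (np.int64(138), 21), (np.int64(139), 21), (np.int64(136), 21)]
l5 [(np.int64(13), 22), (np.int64(11), 23), (np.int64(12), 23), (np.int64(14), 23), (np.int64(15), 23), (np.int64(129), 23), (np.int64(130), 23), (np.int64(128), 24), (np.int64(127), 24), (np.int64(117), 25), (np.int64(118), 25), (np.int64(122), 25), (np.int64(126), 25), (np.int64(125), 25), (np.int64(124), 25), (np.int64(123), 25)]
l6 [(np.int64(150), 23), (np.int64(148), 23), (np.int64(149), 23), (np.int64(151), 24), (np.int64(152), 24), (np.int64(-78), 24), (np.int64(-79), 24), (np.int64(-77), 24), (np.int64(153), 25), (np.int64(-74), 25), (np.int64(-75), 25), (np.int64(-76), 25), (np.int64(40), 26), (np.int64(41), 26), (np.int64(155), 26), (np.int64(154), 26)]
l7 [(np.int64(-21), 21), (np.int64(-22), 21), (np.int64(-23), 21), (np.int64(-24), 21), (np.int64(-169), 22), (np.int64(-168), 22), (np.int64(-167), 22), (np.int64(-20), 22), (np.int64(-170), 22), (np.int64(-26), 24), (np.int64(-25), 24), (np.int64(-171), 24), (np.int64(-173), 25), (np.int64(-172), 25), (np.int64(-19), 25), (np.int64(-18), 25)]
```

>>> apply_moves(series=[[0.03, -0.07, 0, 0, 0], [0.06, -0.14, 0, 0, 0], [0.09, -0.21, 0, 0, 0], [0.13, -0.28, 0, 0, 0], [0.17, -0.35, 0, 0, 0], [0.21, -0.41, 0, 0, 0]])

```text
t: 15.47
ee_pos: [485.8, -125.3, 208.1]
eef_rot: [-0.0, 0.695, 0.719, -0.0]
wrist_force: [-2.1, 5.2, 1.2]
grip_width: 0.1
grasp_force: 2.1
```

>>> apply_moves(series=[[0.04, -0.07, 0, 0, 0], [0.09, -0.13, 0, 0, 0], [0.13, -0.19, 0, 0, 0]])

```text
t: 15.72
ee_pos: [489.7, -131.0, 208.0]
eef_rot: [-0.0, 0.695, 0.719, -0.0]
wrist_force: [-2.8, 4.8, 2.2]
grip_width: 0.1
grasp_force: 2.2
```

>>> apply_moves(series=[[0.02, -0.03, 0, 0, 0], [0.05, -0.06, 0, 0, 0]])

```text
t: 15.88
ee_pos: [491.2, -132.8, 208.1]
eef_rot: [-0.0, 0.695, 0.719, -0.0]
wrist_force: [-2.0, 4.0, 1.2]
grip_width: 0.2
grasp_force: 2.0
```

>>> apply_moves(series=[[0.02, -0.03, 0, 0, 0], [0.05, -0.06, 0, 0, 0]])

```text
t: 16.05
ee_pos: [492.8, -134.6, 208.1]
eef_rot: [-0.0, 0.695, 0.719, -0.0]
wrist_force: [-2.1, 4.7, 0.7]
grip_width: -0.1
grasp_force: 2.1
```

>>> apply_moves(series=[[0.03, -0.03, 0, 0, 0], [0.06, -0.05, 0, 0, 0]])

```text
t: 16.22
ee_pos: [494.1, -135.7, 208.0]
eef_rot: [-0.001, 0.695, 0.719, -0.0]
wrist_force: [-10.0, 10.4, 6.1]
grip_width: 0.2
grasp_force: 6.7
```

>>> apply_moves(series=[[0.03, -0.03, 0, 0, 0], [0.05, -0.05, 0, 0, 0]])

```text
t: 16.38
ee_pos: [494.7, -136.0, 207.8]
eef_rot: [-0.003, 0.695, 0.719, -0.0]
wrist_force: [-16.8, 17.6, 13.3]
grip_width: 0.1
grasp_force: 11.9
```

```bash
python3 look.py l8; python3 ang.py l8
```

```text
16.3833 [ 494.7 -136.   207.8] [-16.8  17.6  13.3] [-0.23  0.42  0.51  1.93 -0.27  0.86  0.46]
l8 [(np.int64(0), 22), (np.int64(-2), 23), (np.int64(-1), 23), (np.int64(1), 23), (np.int64(2), 23), (np.int64(3), 23), (np.int64(4), 24), (np.int64(-152), 24), (np.int64(-151), 24), (np.int64(-118), 25), (np.int64(-117), 25), (np.int64(-153), 25), (np.int64(5), 25), (np.int64(-3), 26), (np.int64(6), 27), (np.int64(7), 27)]
```

The stop is reached: force rises sharply, and the handle has turned back about 108° from pressed. I back off, lift and move clear.

>>> apply_moves(series=[[-0.07, 0.06, 0, 0, 0], [-0.07, 0.06, 0, 0, 0], [-0.11, 0.1, 0, 0, 0], [-0.18, 0.2, 0, 0, 0], [-0.28, 0.33, 0, 0, 0], [-0.45, 0.6, 0, 0, 0], [-0.55, 0.9, 0, 0, 0], [-0.55, 0.9, 0, 0, 0], [-0.55, 0.9, 0.6, 0, 0], [-0.55, 0.9, 1.6, 0, 0], [-0.55, 0.9, 2.6, 0, 0], [-0.55, 0.9, 3.6, 0, 0], [-0.55, 0.9, 4.2, 0, 0]])

```text
t: 17.57
ee_pos: [480.3, -110.8, 337.1]
eef_rot: [0.001, 0.695, 0.719, 0.001]
wrist_force: [-0.1, -0.8, 0.3]
grip_width: 0.2
grasp_force: 0.0
```

>>> apply_moves(series=[[-0.5, 1, 0, 0, 0], [-0.7, 2, 0, 0, 0], [-0.8, 3, 0, 0, 0], [-0.9, 4.2, 0, 0, 0], [-1, 5.4, 0, 0, 0], [-1, 6.6, 0, 0, 0], [-1, 7.8, 0, 0, 0], [-1, 9, 0, 0, 0], [-1, 10, 0, 0, 0], [-1, 10, 0, 0, 0], [-1, 10, 0, 0, 0]])

```text
t: 18.48
ee_pos: [449.5, 190.9, 333.9]
eef_rot: [0.0, 0.694, 0.72, -0.0]
wrist_force: [0.4, 0.1, 0.3]
grip_width: 0.1
grasp_force: 0.0
```

```bash
python3 look.py l9; python3 - <<'E'
from h import *
a,b=pickle.load(open('l9.pkl','rb'))
for c,n in((a,'top'),(b,'scene')):
    sc=[]
    for ang in range(360):
        s=0
        for k in(0,120,240):
            t=np.radians(ang+k); u,v=proj(c,[541.5+92*np.cos(t),-89.5+92*np.sin(t),220]); u,v=int(round(u)),int(round(v)); s+=c['frame'].max(2)[v-3:v+4,u-3:u+4].mean()
        sc.append(s/3)
    print(n,[(int(i),round(sc[i])) for i in np.argsort(sc[:120])[:5]])
E
```

```text
18.4833 [449.5 190.9 333.9] [0.4 0.1 0.3] [-0.83  0.2   0.37  1.82 -0.08  1.13 -0.4 ]
top [(2, 51), (3, 51), (1, 53), (4, 56), (0, 58)]
scene [(2, 33), (0, 35), (1, 35), (3, 35), (4, 37)]
```

View pics/l9.png

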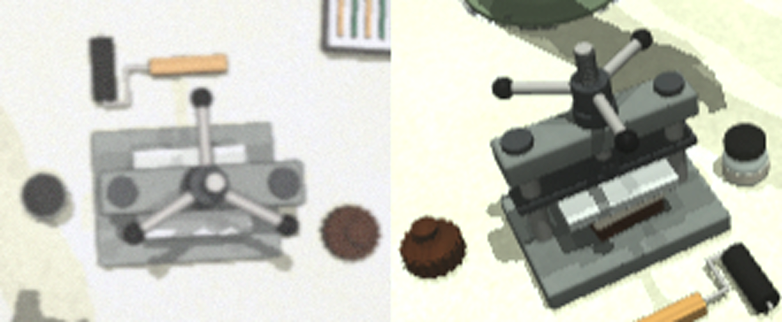

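The handle is at the top stop with the balls at 2°, 122° and 242°. The plate is up, the jar, stamp and brayer are unmoved, and the arm is clear.

```bash
python3 -c "
from cell import finish_job
print(finish_job())"
```

```text
the job is handed in; nothing more can be done
None
```

I pulled the print and handed in the job at about 18.5 s: the plate stayed pressed for over 3 s, then the handle went back to its top stop and the arm finished clear, but the wrist briefly read about 37 N at the end of the press, above the 35 N finger limit, and I got no verdict.

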